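# Clamp the roller axle and hold an opened snap ring at its groove

### The arm

A 6-joint arm with a two-finger parallel gripper is mounted at the origin on the work surface. World frame = base frame: x ahead of the robot, y to its left, z up, the work surface at z = 0. Lengths are in m, angles in degrees, forces in N, time in s.
With the tool pointing down it reaches from about 0.35 to 0.875 m from the base axis. Payload 4.2 kg.
Tool frame: the origin (TCP) lies on the centre line of the jaws, within the pads' length; the fingertips stand tip_reach ahead of it and the grasp point (between the pads) is the TCP (tip_reach is the distance from the TCP to the fingertips, in m); z points along the fingers, y is the line along which they close (so a half turn about z gives the same grasp; the last joint's range is limited). The gripper opens to 87 mm and grips with 3 to 60 N. Pads are 19 mm wide; open, the fingers measure 117 mm over their backs; the gripper's body (75 mm by 190 mm) begins 51 mm behind the grasp point.
Start: joints at [-56.058, 22.042, 0.453, 0, -68.411, -14.817], TCP at [0.205, -0.59, 0.242] pointing down, gripper open.
Joint ranges: [-179.83, 179.83], [-69.29, 118.12], [-61.27, 80.66], [-181.25, 117.63], [-171.15, -9.14], [-177.46, 177.46]. Speed limits (degrees/s): [159.86, 159.86, 180, 180, 180, 180].

### API

Orientations are given as a 3x3 rotation matrix whose columns are the frame's x, y, z axes.
In Python, from station import sense, capture, finish_job, tip_reach gives the robot as it stands.
- The arm moves only by the tool arm_command, never from a script. Its argument "deltas" is a list of rows, each a list of 7 numbers: the turn, a rotation vector about the tool's x, y, z in rad, then the shift along the tool's x, y, z in cm, then the closure, from -1 (fully open) to 1 (shut), so that 0 is half open. In form: [[rx, ry, rz, dx, dy, dz, hand], ...]. A call has 1 to 8 rows; each row is the pose to reach, as a shift and turn from the pose commanded when the call began, along the tool's axes at that moment; what a row does not reach only later rows make up. A row lasts 1/12 s, in which the tool goes at most 41.7 mm and 7.16 degrees, less where a joint would pass 70% of its speed; a pose out of reach is approached as far as the arm can. A call with a gripper value outside its range is refused whole. The fingers move at their own pace and stop on an object; the grip force is fixed at half the most. Time passes only in rows, so rows that repeat a pose let the fingers close. It gives the time, the measured TCP pose, the force, the opening and the grip force at its end, in the units of the state.
- sense(): the state, without advancing time (a new reading comes with each control period).
- capture(name): name is "scene" or "top"; returns a dict with "pixels" (384x512x3 uint8, blue, green, red), "fovy" (degrees; the focal length in pixels is half the picture's height over the tangent of half this angle, whatever the lens; pixels are square), "cx", "cy" (the principal point, pixels), "rvec" (rotation vector, rad) and "tvec" (3), from world to camera coordinates, as OpenCV has them. Camera axes: x right, y down, z forward; pixel columns grow to the right and rows downward; lengths in m; the calibration is good to about 2 mm. A picture is of the moment at which its call begins. There is no depth.
- finish_job(): hands the job in; it is judged then, once.
The state is a dict: "time_s": time; "joints": joint angles; "joint_velocities": joint speeds; "effort": joint torques, N m; "tcp_pos": TCP position; "ee_rot": TCP orientation; "wrist_force": force on the tool from outside, world axes, zero at the start; "moment": the same for the moment, N m; "gripper_width": opening from 0.0 (shut) to 1.0 (fully open); "gripper_force": force on a finger pad.
Only numpy, scipy, OpenCV 4.12 (cv2) and the standard library are available. Lean on these libraries where they do the work, as an engineer would, in place of code of your own. Each camera call takes 0.05 s, during which the arm holds its last target. There are 200 camera calls.

### The job

First turn the chuck's sleeve clockwise by its red upright knob as far as it goes, so that the three jaws clamp the axle. Then pick up the red-handled snap-ring pliers by squeezing both handles right together, which spreads the ring on their tips, slide the open ring down over the axle's end and gently onto the yellow roller's face, level with the groove there. Finish while still holding the pliers like that, handles squeezed, ring open and flat around the groove; leave the axle standing in the chuck and everything else on the bench alone.

Things in the scene. Friction and masses are not known exactly. Their poses are not given: they have to be found in the camera images.
- chuck: Fixed bench chuck: blue square base 130 x 130 x 14 mm, round steel body 104 mm across up to z 50 mm. Origin: centre of its underside, on the chuck's upright axis (z). Three dark jaws slide on its top (z 50 to 66 mm).
- sleeve (a joint): Turn of the knurled aluminium sleeve (120 mm across) about the chuck's upright axis, rad. 0 = jaws fully open, grows clockwise seen from above to a hard stop at 1.2 = jaws clamped on the axle. It stays where it is left; turning it takes 6 to 10 N at the knob. Starts at 0 to 0.3.
- knob (a point): Middle of the upright red cylindrical knob on the sleeve's arm: 16 mm across, from 35 to 82 mm above the bench, 85 mm from the chuck's axis; this point is 62 mm above the bench. The arm under it reaches up to 38 mm. The knob moves on an 85 mm circle about the chuck's axis; a grip need not turn with it.
- axle: Loose steel axle stub with yellow roller, upright in the chuck's 48 mm bore, 0.7 kg. Origin: centre of its foot, 20 mm above the bench, up to 3 mm off the chuck's axis until the jaws centre it; z up. From the foot, mm: shank 30 across (0 to 52), roller 64 across (52 to 80), groove 41 across (80 to 85), shaft end 44 across (85 to 99), chamfered to 36 at the top (102).
- groove (a point): Point on the axle's axis at the middle height of the dark groove, 82.5 mm above the axle's foot, 2.5 mm above the roller's upper face.
- rest: Fixed wooden pliers rest; its two blocks have their tops 30 mm above the bench; same axes and about the same origin as the pliers lying on it, but underside on the bench. Front block x -50 to 105 mm, 75 mm wide; rear block x -156 to -123 mm, 110 mm wide; between them the handles are free down to an 8 mm board 40 mm wide.
- pliers: Loose snap-ring pliers, 0.22 kg, lying flat, a snap ring fixed flat on their tips. Origin: pivot axis, underside (30 mm above bench at start); x from pivot to ring, z up. Red handles, upright faces, 16 mm high, 8 mm thick, run back to x = -142 mm. Width over them at x = -85 mm: 64 mm relaxed, 34 mm fully squeezed (faces then parallel). Squeezing takes 3 to 9 N per handle, then a hard stop.
- handle_left (a joint): Turn of the left (+y) handle, rad; the right one mirrors it. 0 = relaxed, grows as the handles are squeezed together, hard stop at 0.172. They spring back when released.
- ring (a point): Centre of the snap ring when spread, in the ring's mid-thickness: on the pliers at x = 77.3, y = 0, z = 1.5 mm. Ring 3 mm thick, 6 mm broad; inside diameter 41.6 mm relaxed (too small for the shaft), 49 mm fully spread. The steel jaws lie above the ring's rear ends, up to 12 mm above the ring's underside.
- grip (a point): Middle between the two handles at the place to grip, between the rest's blocks: on the pliers at x = -85, y = 0, z = 8 mm. Squeeze here along the pliers' y.
- core_a: Bystander: loose asphalt core 100 mm across, 63 mm tall. Origin at the centre of its underside.
- core_b: Bystander: loose asphalt core 100 mm across, 63 mm tall. Origin at the centre of its underside.
- core_c: Bystander: loose asphalt core 100 mm across, 100 mm tall. Origin at the centre of its underside.
- wrench: Bystander: loose steel wrench, 170 mm long, lying flat along its x.
- jar: Bystander: loose jar 64 mm across, 70 mm tall, green cap.
- weight: Bystander: loose brass weight 40 mm across, 50 mm tall.
Things that resemble listed ones, but are neither listed nor needed, are in the scene too. Leave any green look-alike of the chuck alone. There is more than one size of the axle; the one meant has the size given above.

How it is judged (in metres and radians):
On the way, in this order (a step that is already met when the one before it is completed fails the run):
1. the sleeve is turned home and the jaws hold the axle centred (value of joint sleeve above 1.1 rad and horizontal distance between axle and chuck_mid below 0.0025 m), for 0.2 s.
2. the pliers are lifted off the rest with the ring spread (value of joint handle_left above 0.12 rad and contact force between the fingers and pliers above 5 N and height (world z) of ring above 0.05 m), for 0.2 s.
At the end, for the whole second after the job is handed in: Sleeve past 1.1 rad, axle upright and down in the chuck within 2.5 mm of its axis; fingers hold the pliers, handle_left over 0.12 rad; ring round the shaft: centre within 4 mm of the axis and about 2 mm of the groove height, flat, at rest; pliers off rest, bench and chuck (all of step 1 and value of joint handle_left above 0.12 rad and contact force between the fingers and pliers above 5 N and horizontal distance between ring and groove below 0.004 m and z of ring in the frame of axle between 0.0795 and 0.0845 m and angle between pliers's own z axis and vertical below 0.08 rad and angle between axle's own z axis and vertical below 0.05 rad and z of axle in the frame of chuck below 0.023 m and linear speed of pliers below 0.02 m/s and contact force between pliers and rest below 0.3 N and contact force between pliers and table below 0.3 N and contact force between pliers and chuck below 0.3 N); the arm keeps its last pose, push and grip.
It fails at once if a bystander is pushed more than 30 mm or knocked over (distance of any of core_a, core_b, core_c, wrench, jar, weight from where it was at the start of the episode above 0.03 m or angle between any of core_a, core_b, core_c, wrench, jar, weight's own z axis and vertical above 0.5 rad).
It fails at once if the axle is tipped or pulled out (angle between axle's own z axis and vertical above 0.2 rad or z of axle in the frame of chuck above 0.035 m).
It fails at once if the ring or pliers are rammed onto the axle (over 45 N) (contact force between pliers and axle above 45 N).
It also fails if it takes over 45 s, if anything falls off the work surface, if the arm or the gripper's body presses on something with over 40 N, if the wrist force passes 120 N, or if a joint passes its speed limit or range.

## Working session

There is one attempt and no reset: what is moved stays moved. The work goes in short steps, Python scripts to look and compute and a tool call to move; the robot and the scene stay as the last step left them, time stands still between calls to the robot, and variables do not carry over. Pictures are saved under pics/ and viewed, at most 10 in all, crops included, and the job is handed in when it is done.

Besides the shell and the picture viewer there is one more tool, called after ">>>" by a JSON object that holds its "name" and its "arguments", one argument or row to a line. arm_command: Moves the arm, as the interface text tells. Its arguments: {"type":"object","properties":{"deltas":{"type":"array"}},"required":["deltas"]}

```bash
mkdir -p pics; ls; cat > h.py <<'E'
import numpy as np, cv2
from station import sense, capture, finish_job, tip_reach
def cam(c):
    H=c["pixels"].shape[0]; f=H/2/np.tan(np.radians(c["fovy"])/2)
    K=np.array([[f,0,c["cx"]],[0,f,c["cy"]],[0,0,1]]); R=cv2.Rodrigues(np.array(c["rvec"],float))[0]
    return K,R,np.array(c["tvec"],float).ravel()
def ray(c,u,v,z):
    K,R,t=cam(c); d=R.T@np.linalg.inv(K)@[u,v,1]; o=-R.T@t
    return o+d*(z-o[2])/d[2]
def proj(c,P):
    K,R,t=cam(c); p=K@(R@np.asarray(P,float)+t); return p[:2]/p[2]
E
python3 - <<'E'
from h import *
for n in("scene","top"):
    c=capture(n); cv2.imwrite(f"pics/{n}0.png",c["pixels"]); np.save(f"{n}0.npy",c,allow_pickle=True)
    K,R,t=cam(c); print(n,c["fovy"],c["cx"],c["cy"],-R.T@t,R[2])
s=sense();print(s,tip_reach)
E
```

```text
pics
scene 49.996434767912106 250.25634503768146 191.54836648137166 [ 1.25452292 -0.02362003  0.90792855] [-0.64823573  0.05412924 -0.7595133 ]
top 43.07394096593353 261.1803826686969 195.9081621286153 [0.32580502 0.03042082 1.74196679] [ 0.14794204 -0.00817402 -0.98896225]
{'time_s': 0.1, 'joints': array([-5.60558837e+01,  2.20849876e+01,  3.87443969e-01, -2.53756602e-02,
       -6.84103268e+01, -1.48168241e+01]), 'joint_velocities': array([ 0.04196625, -0.01022907,  0.03954924,  0.0238498 ,  0.06982405,
        0.05001477]), 'effort': array([-3.01965592e-04, -3.91689420e+01,  1.87936914e+01,  4.23193395e+00,
        1.34832578e-02, -7.55655174e-05]), 'tcp_pos': array([ 0.20464936, -0.59001534,  0.24058209]), 'ee_rot': array([[-9.44846421e-01, -3.27512957e-01, -7.09611058e-04],
       [-3.27513716e-01,  9.44844726e-01,  1.79177394e-03],
       [ 8.36430849e-05,  1.92535854e-03, -9.99998143e-01]]), 'wrist_force': array([-0.06680392, -0.56240161, -0.44027773]), 'moment': array([-0.00495713, -0.01896908, -0.01310977]), 'gripper_force': 0.0, 'gripper_width': 1.0015346203953834} 0.019
```

View pics/scene0.png

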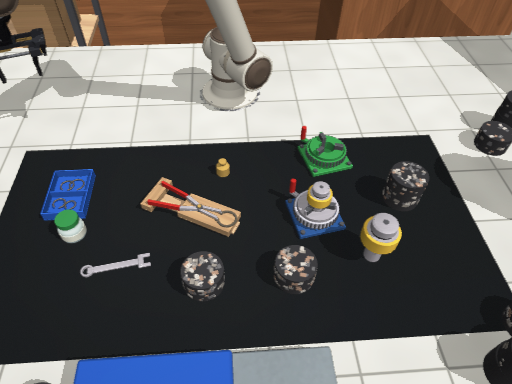

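View pics/top0.png

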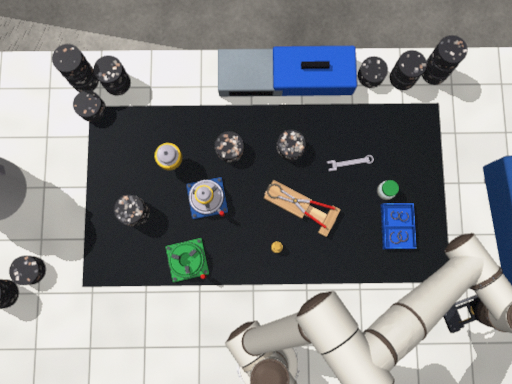

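The blue chuck (with the axle in it) is at scene (315,210) and top (206,197). Its red knob is at scene (293,185) and top (222,212). The pliers lie on the rest at scene (195,207) and top (300,205), with the ring at scene (228,218) and top (273,188).

Possible mix-ups:
- The green chuck at top (187,260), with its own red knob at top (203,276).
- The larger loose axle at top (168,155).

I choose the blue chuck, its knob and the red-handled pliers.

```bash
python3 - <<'E'
from h import *
T=np.load("top0.npy",allow_pickle=True).item(); S=np.load("scene0.npy",allow_pickle=True).item()
for n,c,boxes in(("top",T,[(170,165,75,60),(255,170,95,75)]),("scene",S,[(275,165,75,75),(135,170,110,75)])):
    px=c["pixels"]; hsv=cv2.cvtColor(px,cv2.COLOR_BGR2HSV)
    red=((hsv[...,0]<6)|(hsv[...,0]>174))&(hsv[...,1]>150)&(hsv[...,2]>90)
    blue=(abs(hsv[...,0].astype(int)-110)<12)&(hsv[...,1]>130)&(hsv[...,2]>60)
    yel=(abs(hsv[...,0].astype(int)-25)<6)&(hsv[...,1]>150)&(hsv[...,2]>110)
    for nm,m in(("red",red),("blue",blue),("yel",yel)):
        k,l,st,ce=cv2.connectedComponentsWithStats(m.astype(np.uint8))
        for i in range(1,k):
            if st[i,4]>15: print(n,nm,st[i],ce[i].round(1))
    tiles=[cv2.resize(px[y:y+h,x:x+w],(400,int(400*h/w)),interpolation=cv2.INTER_CUBIC) for x,y,w,h in boxes]
    H=max(t.shape[0] for t in tiles)
    cv2.imwrite(f"pics/crop_{n}.png",np.hstack([cv2.copyMakeBorder(t,0,H-t.shape[0],0,0,0) for t in tiles]))
E
```

```text
top red [310 200  25  10  79] [322.1 204.4]
top red [219 211   5   5  18] [221.3 212.9]
top red [305 212  21  16  65] [314.7 219.4]
top red [200 275   5   4  18] [202.2 276.5]
top blue [ 273   46   84   50 3822] [314.3  70. ]
top blue [ 484  156   28  128 2245] [501.4 208.1]
top blue [211 177  17  36 132] [221.5 193.5]
top blue [186 182  10  13  44] [189.2 186.6]
top blue [ 380  203   37   47 1450] [397.9 225.4]
top blue [190 206  28  13 114] [200.1 213.7]
top yel [154 142  27  27 159] [168.2 157.1]
top yel [198 189  15  15  36] [207.1 198.8]
top yel [273 243   9  10  56] [277.2 246.8]
scene red [301 126   5  13  48] [303.  132.2]
scene red [290 178   7  15  73] [292.6 184.8]
scene red [161 181  28  17 140] [174.1 189.1]
scene red [147 199  33  12 171] [163.2 204.4]
scene blue [  40  169   56   52 1881] [ 68.3 192.6]
scene blue [285 198  61  41 519] [313.3 224.8]
scene blue [  74  350  159   34 4555] [158.4 368.9]
scene yel [308 189  25  19 200] [318.8 201. ]
scene yel [363 216  39  38 490] [378.9 241.9]
```

View pics/crop_top.png

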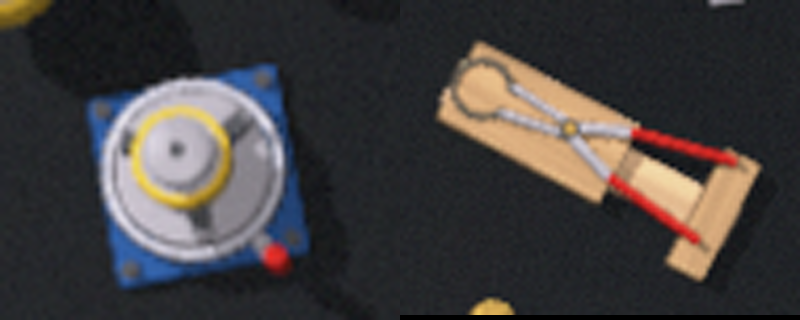

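The crop confirms the choice. The blue chuck holds the small axle, with the knob at lower right (about 222,212). The pliers lie with the ring at upper left and the handles at lower right.

View pics/crop_scene.png

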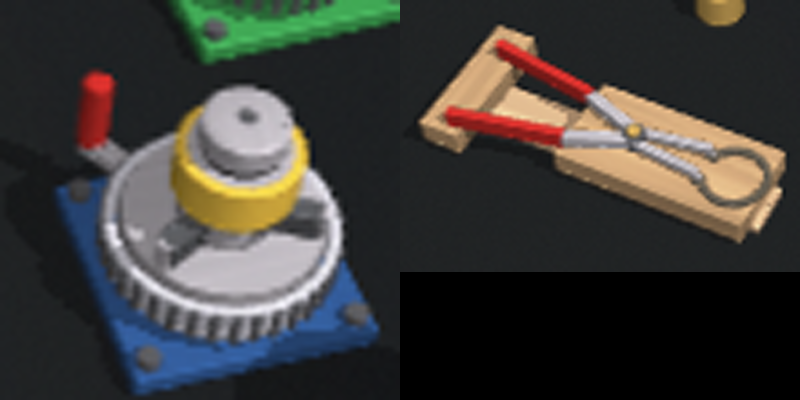

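```bash
python3 - <<'E'
from h import *
T=np.load("top0.npy",allow_pickle=True).item(); S=np.load("scene0.npy",allow_pickle=True).item()
hsv=lambda c:cv2.cvtColor(c["pixels"],cv2.COLOR_BGR2HSV).astype(int)
def comp(c,m,box):
    x,y,w,h=box; mm=np.zeros(m.shape,np.uint8); mm[y:y+h,x:x+w]=m[y:y+h,x:x+w]; return mm
c=T;h=hsv(c); blue=(abs(h[...,0]-110)<15)&(h[...,1]>110)&(h[...,2]>45)
m=comp(c,blue,(180,170,55,55)); ys,xs=np.nonzero(m)
W=np.array([ray(c,x,y,.014)[:2] for x,y in zip(xs,ys)],np.float32)
print("base T",cv2.minAreaRect(W*1000))
print("axle top",ray(T,203.4,193.1,.122),"knob",ray(T,222.2,212.2,.082))
c=S;h=hsv(c); blue=(abs(h[...,0]-110)<15)&(h[...,1]>110)&(h[...,2]>45)
m=comp(c,blue,(275,180,80,65)); ys,xs=np.nonzero(m)
W=np.array([ray(c,x,y,.014)[:2] for x,y in zip(xs,ys)],np.float32)
print("base S",cv2.minAreaRect(W*1000))
print("knob S top",ray(S,293.2,179.5,.082))
# handles
for c,bs in((T,[(305,195,40,14),(300,208,40,25)]),(S,[(155,178,40,22),(140,196,45,20)])):
    h=hsv(c); red=((h[...,0]<8)|(h[...,0]>172))&(h[...,1]>130)&(h[...,2]>70)
    for b in bs:
        ys,xs=np.nonzero(comp(c,red,b)); W=np.array([ray(c,x,y,.042)[:2] for x,y in zip(xs,ys)])*1000
        v=np.linalg.svd(W-W.mean(0))[2][0]; p=(W-W.mean(0))@v
        print("handle",W.mean(0).round(1),v.round(3),np.degrees(np.arctan2(v[1],v[0])).round(1),p.min().round(),p.max().round(),(W.mean(0)+v*p.min()).round(),(W.mean(0)+v*p.max()).round())
f=lambda u,v:(255+u/4.2105,170+v/4.2105)
print("pivot",ray(T,*f(569,128),.044),"ring",ray(T,*f(481,88),.0315))
E
```

```text
base T ((580.9669189453125, 212.41322326660156), (133.427978515625, 133.1095428466797), 10.696033477783203)
axle top [0.58006212 0.21146362 0.122     ] knob [0.51922903 0.15118186 0.082     ]
base S ((582.3345947265625, 209.88595581054688), (136.8760528564453, 132.5330810546875), 10.641674995422363)
knob S top [0.51391061 0.15457881 0.082     ]
handle [ 547.5 -197.1] [0.29  0.957] 73.1 -45.0 43.0 [ 535. -240.] [ 560. -156.]
handle [ 498.4 -175.3] [0.209 0.978] 78.0 -56.0 45.0 [ 487. -230.] [ 508. -131.]
handle [ 492.9 -172.7] [0.605 0.796] 52.8 -47.0 44.0 [ 464. -210.] [ 519. -138.]
handle [ 545.8 -198.2] [-0.251 -0.968] -104.6 -47.0 47.0 [ 558. -153.] [ 534. -244.]
pivot [ 0.55825326 -0.43862869  0.044     ] ring [ 0.59505923 -0.36922874  0.0315    ]
```

```bash
python3 - <<'E'
from h import *
T=np.load("top0.npy",allow_pickle=True).item(); S=np.load("scene0.npy",allow_pickle=True).item()
hsv=lambda c:cv2.cvtColor(c["pixels"],cv2.COLOR_BGR2HSV).astype(int)
def corners(px):pass
for c,n in((T,"T"),(S,"S")):
    h=hsv(c); red=(((h[...,0]<8)|(h[...,0]>172))&(h[...,1]>130)&(h[...,2]>70)).astype(np.uint8)
    k,l,st,ce=cv2.connectedComponentsWithStats(red); 
    ax=[]
    for i in range(1,k):
        if st[i,4]>55 and (st[i,2]>18):
            ys,xs=np.nonzero(l==i); W=np.array([ray(c,x,y,.042)[:2] for x,y in zip(xs,ys)])*1000
            v=np.linalg.svd(W-W.mean(0))[2][0]; v*=np.sign(v[1]); p=(W-W.mean(0))@v; mid=W.mean(0)
            a=np.degrees(np.arctan2(v[1],v[0])); ax.append((mid,v,a)); print(n,mid.round(1),a.round(1),(mid+v*p.min()).round(1),(mid+v*p.max()).round(1))
    (m1,v1,a1),(m2,v2,a2)=ax
    s=np.linalg.solve(np.c_[v1,-v2],m2-m1); X=m1+s[0]*v1; print(" axis",(a1+a2)/2,"cross",X)
f=lambda u,v:(255+(u-400)/4.2105-.4,170+v/4.2105-.4)
g=lambda u,v:(135+(u-400)/3.636-.4,170+v/3.636-.4)
for n,c,q in(("T",T,[f(569,128),f(481,88)]),("S",S,[g(635,131),g(737,177)])):
    P=ray(c,*q[0],.044);R=ray(c,*q[1],.0315); print(n,P,R,np.linalg.norm((R-P)[:2]),np.degrees(np.arctan2(*(R-P)[1::-1])))
E
```

```text
T [ 547.1 -198.1] 72.7 [ 533.8 -240.6] [ 560.2 -155.8]
T [ 495.  -169.6] 53.3 [ 467.8 -206.1] [ 521.1 -134.5]
 axis 63.01641182196191 cross [599.82560256 -28.72276001]
S [ 492.9 -172.7] 52.8 [ 464.3 -210.3] [ 519.5 -137.7]
S [ 546.4 -199.3] 72.2 [ 532.2 -243.5] [ 561.1 -153.4]
 axis 62.48428763240702 cross [600.29806459 -31.36361136]
T [ 0.56378479 -0.10174745  0.044     ] [ 0.60060662 -0.02904919  0.0315    ] 0.08149162221528186 63.13768705308539
S [ 0.55822791 -0.10203731  0.044     ] [ 0.59584541 -0.02861676  0.0315    ] 0.08249638376825988 62.87137145698883
```

```bash
cat >> h.py <<'E'
from scipy.spatial.transform import Rotation as Ro
def delta(p,yaw,ref=None):
    "row (rad, cm) from the measured pose to TCP p with tool y at world angle yaw (deg), tool straight down"
    s=sense(); R=s["ee_rot"]; a=np.radians(yaw); y=np.array([np.cos(a),np.sin(a),0]); z=np.array([0,0,-1.])
    G=np.c_[np.cross(y,z),y,z]
    rv=Ro.from_matrix(R.T@G).as_rotvec(); d=R.T@(np.asarray(p)-s["tcp_pos"])*100
    return np.r_[rv.round(4),d.round(2)]
E
python3 - <<'E'
from h import *
print(delta([.518,.152,.17],100))
T=np.load("top0.npy",allow_pickle=True).item()
print(ray(T,222.2,212.2,.082),ray(T,202.2,276,.082))
E
```

```text
[ 1.900e-03 -2.000e-04  1.591e-01 -5.391e+01  5.983e+01  7.170e+00]
[0.51922903 0.15118186 0.082     ] [0.30407403 0.21870018 0.082     ]
```

>>> {"name": "arm_command", "arguments": {
  "deltas": [
    [0, 0, 0.16, -53.9, 59.8, 3, -1],
    [0, 0, 0.16, -53.9, 59.8, 3, -1],
    [0, 0, 0.16, -53.9, 59.8, 3, -1],
    [0, 0, 0.16, -53.9, 59.8, 3, -1],
    [0, 0, 0.16, -53.9, 59.8, 3, -1],
    [0, 0, 0.16, -53.9, 59.8, 3, -1],
    [0, 0, 0.16, -53.9, 59.8, 3, -1],
    [0, 0, 0.16, -53.9, 59.8, 3, -1]
  ]
}}

```text
time_s: 0.77
tcp_pos: [0.3342, -0.2821, 0.2289]
ee_rot: [[-0.985, -0.172, -0.0], [-0.172, 0.985, 0.0], [0.0, 0.0, -1.0]]
wrist_force: [0.8, 0.2, 0.6]
gripper_width: 1.003
gripper_force: 0.0
```

```bash
python3 - <<'E'
from h import *
print(sense()["tcp_pos"],delta([.518,.152,.17],100))
E
```

```text
[ 0.33424834 -0.28214029  0.22890928] [ 3.000e-04 -1.000e-04 -1.300e-03 -2.558e+01  3.960e+01  5.900e+00]
```

>>> {"name": "arm_command", "arguments": {
  "deltas": [
    [0, 0, 0, -24.5, 38, 5.5, -1],
    [0, 0, 0, -24.5, 38, 5.5, -1],
    [0, 0, 0, -24.5, 38, 5.5, -1],
    [0, 0, 0, -24.5, 38, 5.5, -1],
    [0, 0, 0, -24.5, 38, 5.5, -1],
    [0, 0, 0, -24.5, 38, 5.5, -1],
    [0, 0, 0, -24.5, 38, 5.5, -1],
    [0, 0, 0, -24.5, 38, 5.5, -1]
  ]
}}

```text
time_s: 1.43
tcp_pos: [0.4628, 0.023, 0.1886]
ee_rot: [[-0.985, -0.174, -0.0], [-0.174, 0.985, 0.0], [0.0, 0.0, -1.0]]
wrist_force: [1.1, -1.0, 0.8]
gripper_width: 1.003
gripper_force: 0.0
```

>>> {"name": "arm_command", "arguments": {
  "deltas": [
    [0, 0, 0, 0, 0, 0, -1],
    [0, 0, 0, 0, 0, 0, -1],
    [0, 0, 0, 0, 0, 0, -1]
  ]
}}

```text
time_s: 1.68
tcp_pos: [0.4622, 0.0209, 0.1884]
ee_rot: [[-0.985, -0.174, -0.002], [-0.174, 0.985, -0.0], [0.002, -0.0, -1.0]]
wrist_force: [-0.8, -0.3, -0.4]
gripper_width: 1.002
gripper_force: 0.0
```

```bash
python3 - <<'E'
from h import *
print(sense()["tcp_pos"],delta([.518,.152,.074],100))
for n in("top","scene"):
    c=capture(n);cv2.imwrite(f"pics/{n}1.png",c["pixels"])
    u,v=proj(c,[.518,.152,.082]); print(u,v)
E
```

```text
[0.46223668 0.02089092 0.18840841] [-2.000e-04 -1.600e-03 -1.000e-04 -7.790e+00  1.195e+01  1.143e+01]
221.96183821832545 212.5589611407032
292.4642980602037 180.66046945646283
```

>>> {"name": "arm_command", "arguments": {
  "deltas": [
    [0, 0, 0, -7.8, 12, 3, -1],
    [0, 0, 0, -7.8, 12, 3, -1],
    [0, 0, 0, -7.8, 12, 3, -1],
    [0, 0, 0, -7.8, 12, 3, -1],
    [0, 0, 0, -7.8, 12, 7, -1],
    [0, 0, 0, -7.8, 12, 9, -1],
    [0, 0, 0, -7.8, 12, 11.3, -1],
    [0, 0, 0, -7.8, 12, 11.3, -1]
  ]
}}

```text
time_s: 2.45
tcp_pos: [0.516, 0.1497, 0.0719]
ee_rot: [[-0.985, -0.17, -0.008], [-0.17, 0.985, -0.004], [0.009, -0.003, -1.0]]
wrist_force: [-0.2, -0.8, 0.3]
gripper_width: 1.0
gripper_force: 0.0
```

>>> {"name": "arm_command", "arguments": {
  "deltas": [
    [0, 0, 0, 0, 0, 0, 0.5],
    [0, 0, 0, 0, 0, 0, 1],
    [0, 0, 0, 0, 0, 0, 1],
    [0, 0, 0, 0, 0, 0, 1],
    [0, 0, 0, 0, 0, 0, 1],
    [0, 0, 0, 0, 0, 0, 1]
  ]
}}

```text
time_s: 2.95
tcp_pos: [0.5192, 0.1527, 0.0768]
ee_rot: [[-0.985, -0.173, 0.001], [-0.173, 0.985, 0.001], [-0.002, 0.001, -1.0]]
wrist_force: [-0.0, -0.7, -0.2]
gripper_width: 0.628
gripper_force: 0.0
```

```bash
python3 - <<'E'
from h import *
s=sense();print(s)
c=capture("scene");cv2.imwrite("pics/s2.png",cv2.resize(c["pixels"][100:260,230:430],(800,640))[:600])
E
```

```text
{'time_s': 2.95, 'joints': array([ 3.35626838e+01,  2.42477280e+01, -2.33330965e+01,  1.46549726e-03,
       -4.23188413e+01, -1.13609147e+02]), 'joint_velocities': array([ 0.08203318,  0.5368042 , -0.22623012, -0.05169222,  0.18500147,
       -0.08519672]), 'effort': array([-4.10224975e-02, -3.57852530e+01,  1.35558370e+01,  3.01801287e+00,
       -8.16191873e-02,  2.76223818e-05]), 'tcp_pos': array([0.51917623, 0.1526748 , 0.07681952]), 'ee_rot': array([[-9.84943796e-01, -1.72868626e-01,  1.46873205e-03],
       [-1.72867354e-01,  9.84944652e-01,  9.53779286e-04],
       [-1.61149830e-03,  6.85523167e-04, -9.99998467e-01]]), 'wrist_force': array([-0.01445771, -0.65503238, -0.17553925]), 'moment': array([-0.01347421,  0.04325379,  0.00834992]), 'gripper_force': 0.0, 'gripper_width': 0.6276567604304322}
```

>>> {"name": "arm_command", "arguments": {
  "deltas": [
    [0, 0, 0, 0, 0, 0.3, 1],
    [0, 0, 0, 0, 0, 0.3, 1],
    [0, 0, 0, 0, 0, 0.3, 1],
    [0, 0, 0, 0, 0, 0.3, 1],
    [0, 0, 0, 0, 0, 0.3, 1],
    [0, 0, 0, 0, 0, 0.3, 1],
    [0, 0, 0, 0, 0, 0.3, 1],
    [0, 0, 0, 0, 0, 0.3, 1]
  ]
}}

```text
time_s: 3.67
tcp_pos: [0.5193, 0.1538, 0.0728]
ee_rot: [[-0.985, -0.173, 0.001], [-0.173, 0.985, 0.002], [-0.002, 0.002, -1.0]]
wrist_force: [-0.6, 5.1, -1.9]
gripper_width: 0.172
gripper_force: 30.0
```

```bash
python3 - <<'E'
from h import *
s=sense();print(s["tcp_pos"],s["gripper_width"]*87,s["gripper_force"],s["wrist_force"])
c=capture("scene");cv2.imwrite("pics/s2.png",cv2.resize(c["pixels"][100:250,230:430],(800,600)))
E
```

```text
[0.51929396 0.1537736  0.07283074] 14.99505503218997 30.003111893311143 [-0.58858847  5.11226914 -1.94615343]
```

```bash
cat > arc.py <<'E'
from h import *
import sys
C=np.array([.581,.2115]); a0,n,st=map(float,sys.argv[1:4])
R=sense()["ee_rot"]; P=lambda a:np.r_[C+.085*np.array([np.cos(np.radians(a)),np.sin(np.radians(a))]),0]
for i in range(1,int(n)+1): print((R.T@(P(a0-st*i)-P(a0))*100).round(2))
E
python3 arc.py -137.2 8 6
```

```text
[0.44 0.77 0.  ]
[0.8  1.59 0.  ]
[1.07 2.43 0.  ]
[1.26 3.3  0.  ]
[1.35 4.19 0.  ]
[1.35 5.08 0.01]
[1.25 5.96 0.01]
[1.06 6.83 0.01]
```

>>> {"name": "arm_command", "arguments": {
  "deltas": [
    [0, 0, 0, 0.44, 0.77, 0, 1],
    [0, 0, 0, 0.8, 1.59, 0, 1],
    [0, 0, 0, 1.07, 2.43, 0, 1],
    [0, 0, 0, 1.26, 3.3, 0, 1]
  ]
}}

```text
time_s: 4.05
tcp_pos: [0.4998, 0.1799, 0.0727]
ee_rot: [[-0.985, -0.172, -0.003], [-0.172, 0.985, -0.006], [0.004, -0.005, -1.0]]
wrist_force: [2.8, -9.7, 1.0]
gripper_width: 0.172
gripper_force: 30.0
```

```bash
python3 - <<'E'
from h import *
s=sense();p=s["tcp_pos"];print(p,s["gripper_width"]*87,s["gripper_force"],s["wrist_force"]); d=p[:2]-[.581,.2115];print(np.hypot(*d),np.degrees(np.arctan2(d[1],d[0])))
E
python3 arc.py -161.2 8 6
```

```text
[0.49979391 0.17989986 0.07270189] 14.940481734907445 29.977494492195547 [ 2.78165556 -9.65166628  0.95406771]
0.08713781237056313 -158.7372401215433
[ 0.09  0.88 -0.  ]
[ 0.09  1.77 -0.01]
[-0.    2.66 -0.01]
[-0.19  3.53 -0.02]
[-0.47  4.38 -0.02]
[-0.83  5.19 -0.03]
[-1.27  5.96 -0.04]
[-1.8   6.68 -0.04]
```

>>> {"name": "arm_command", "arguments": {
  "deltas": [
    [0, 0, 0, 0.09, 0.88, 0, 1],
    [0, 0, 0, 0.09, 1.77, 0, 1],
    [0, 0, 0, 0, 2.66, 0, 1],
    [0, 0, 0, -0.19, 3.53, 0, 1],
    [0, 0, 0, -0.47, 4.38, 0, 1]
  ]
}}

```text
time_s: 4.47
tcp_pos: [0.4933, 0.2213, 0.0723]
ee_rot: [[-0.985, -0.17, -0.012], [-0.17, 0.985, -0.011], [0.013, -0.009, -1.0]]
wrist_force: [-4.1, -10.5, 8.0]
gripper_width: 0.173
gripper_force: 30.0
```

```bash
python3 - <<'E'
from h import *
s=sense();p=s["tcp_pos"];print(p,s["gripper_width"]*87,s["gripper_force"],s["wrist_force"]); d=p[:2]-[.581,.2115];print(np.hypot(*d),np.degrees(np.arctan2(d[1],d[0])))
E
python3 arc.py -191.2 6 3
```

```text
[0.49325687 0.22132596 0.07230377] 15.085763156887555 30.027796514332294 [ -4.08860315 -10.48490929   8.03135112]
0.0882915982606397 173.6103252113866
[-0.17  0.41 -0.01]
[-0.36  0.81 -0.01]
[-0.57  1.2  -0.02]
[-0.81  1.58 -0.02]
[-1.06  1.95 -0.03]
[-1.33  2.3  -0.04]
```

>>> {"name": "arm_command", "arguments": {
  "deltas": [
    [0, 0, 0, -0.17, 0.41, 0, 1],
    [0, 0, 0, -0.36, 0.81, 0, 1],
    [0, 0, 0, -0.57, 1.2, 0, 1],
    [0, 0, 0, -0.81, 1.58, 0, 1]
  ]
}}

```text
time_s: 4.8
tcp_pos: [0.4984, 0.2386, 0.0722]
ee_rot: [[-0.985, -0.17, -0.012], [-0.17, 0.985, -0.01], [0.013, -0.008, -1.0]]
wrist_force: [-7.5, -8.0, 8.1]
gripper_width: 0.174
gripper_force: 30.1
```

```bash
python3 - <<'E'
from h import *
s=sense();p=s["tcp_pos"];print(p,s["gripper_width"]*87,s["gripper_force"],s["wrist_force"]); d=p[:2]-[.581,.2115];print(np.hypot(*d),np.degrees(np.arctan2(d[1],d[0])))
E
python3 arc.py -203.2 6 3
```

```text
[0.49840817 0.23856196 0.07221456] 15.14044545434394 30.064383116550744 [-7.45636636 -8.02691003  8.14291661]
0.08691236924624343 161.85815045209947
[-0.25  0.37 -0.01]
[-0.52  0.72 -0.01]
[-0.81  1.06 -0.02]
[-1.12  1.38 -0.03]
[-1.44  1.69 -0.03]
[-1.78  1.98 -0.04]
```

>>> {"name": "arm_command", "arguments": {
  "deltas": [
    [0, 0, 0, -0.25, 0.37, 0, 1],
    [0, 0, 0, -0.52, 0.72, 0, 1],
    [0, 0, 0, -0.52, 0.72, 0, 1]
  ]
}}

```text
time_s: 5.05
tcp_pos: [0.5017, 0.2458, 0.0721]
ee_rot: [[-0.985, -0.171, -0.014], [-0.17, 0.985, -0.013], [0.016, -0.01, -1.0]]
wrist_force: [-9.2, -10.6, 10.5]
gripper_width: 0.173
gripper_force: 30.1
```

```bash
python3 - <<'E'
from h import *
s=sense();p=s["tcp_pos"];print(p,s["gripper_width"]*87,s["gripper_force"],s["wrist_force"]); d=p[:2]-[.581,.2115];print(np.hypot(*d),np.degrees(np.arctan2(d[1],d[0])))
E
python3 arc.py -209.2 6 3
```

```text
[0.50167189 0.24577183 0.07214835] 15.073383081874171 30.08946721907705 [ -9.2051964  -10.60243616  10.49654984]
0.08641473760403348 156.6343836807788
[-0.29  0.34 -0.01]
[-0.6   0.66 -0.02]
[-0.92  0.97 -0.02]
[-1.26  1.26 -0.03]
[-1.61  1.53 -0.04]
[-1.98  1.78 -0.05]
```

>>> {"name": "arm_command", "arguments": {
  "deltas": [
    [0, 0, 0, -0.29, 0.34, 0, 1],
    [0, 0, 0, -0.6, 0.66, 0, 1],
    [0, 0, 0, -0.6, 0.66, 0, 1],
    [0, 0, 0, -0.6, 0.66, 0, 1]
  ]
}}

```text
time_s: 5.38
tcp_pos: [0.5018, 0.2461, 0.0718]
ee_rot: [[-0.985, -0.17, -0.026], [-0.169, 0.985, -0.026], [0.03, -0.022, -0.999]]
wrist_force: [-14.6, -23.6, 21.1]
gripper_width: 0.173
gripper_force: 30.0
```

```bash
python3 - <<'E'
from h import *
s=sense();p=s["tcp_pos"];print(p,s["gripper_width"]*87,s["gripper_force"],s["wrist_force"]); d=p[:2]-[.581,.2115];print(np.hypot(*d),np.degrees(np.arctan2(d[1],d[0])))
E
python3 arc.py -215.2 6 3
```

```text
[0.50175833 0.24610801 0.07181607] 15.014653744006607 29.959672609402332 [-14.59758771 -23.60367401  21.1004259 ]
0.08646940035868977 156.4071780523863
[-0.32  0.31 -0.02]
[-0.66  0.6  -0.03]
[-1.01  0.87 -0.05]
[-1.38  1.12 -0.07]
[-1.76  1.35 -0.08]
[-2.15  1.56 -0.1 ]
```

>>> {"name": "arm_command", "arguments": {
  "deltas": [
    [0, 0, 0, 0.3, -0.3, 0, 1],
    [0, 0, 0, 0.3, -0.3, 0, -1],
    [0, 0, 0, 0.3, -0.3, 0, -1],
    [0, 0, 0, 0.3, -0.3, 0, -1],
    [0, 0, 0, 0.3, -0.3, 0, -1],
    [0, 0, 0, 0.3, -0.3, 0, -1],
    [0, 0, 0, 0.3, -0.3, -4, -1],
    [0, 0, 0, 0.3, -0.3, -8, -1]
  ]
}}

```text
time_s: 6.05
tcp_pos: [0.5083, 0.2553, 0.1517]
ee_rot: [[-0.985, -0.173, -0.004], [-0.173, 0.985, -0.004], [0.005, -0.003, -1.0]]
wrist_force: [0.4, 1.9, 0.9]
gripper_width: 0.621
gripper_force: 0.0
```

```bash
python3 - <<'E'
from h import *
s=sense();p=s["tcp_pos"];print(p,s["gripper_width"]*87,s["wrist_force"])
for yaw in(-27.1,152.9): print(yaw,delta([.5235,-.1765,.17],yaw),s["joints"][5])
E
```

```text
[0.50833435 0.25534052 0.15167743] 54.04177693850635 [0.36553104 1.9349171  0.90178562]
-27.1 [-7.300e-03  8.000e-04  2.218e+00  6.000e+00 -4.280e+01 -1.670e+00] -123.00134754586533
152.9 [-7.000e-04 -6.100e-03 -9.236e-01  6.000e+00 -4.280e+01 -1.670e+00] -123.00134754586533
```

>>> {"name": "arm_command", "arguments": {
  "deltas": [
    [0, 0, -0.924, 6, -42.8, -2, -1],
    [0, 0, -0.924, 6, -42.8, -2, -1],
    [0, 0, -0.924, 6, -42.8, -2, -1],
    [0, 0, -0.924, 6, -42.8, -2, -1],
    [0, 0, -0.924, 6, -42.8, -2, -1],
    [0, 0, -0.924, 6, -42.8, -2, -1],
    [0, 0, -0.924, 6, -42.8, -2, -1],
    [0, 0, -0.924, 6, -42.8, -2, -1]
  ]
}}

```text
time_s: 6.72
tcp_pos: [0.521, -0.0568, 0.168]
ee_rot: [[-0.453, -0.891, 0.002], [-0.891, 0.453, 0.0], [-0.001, -0.002, -1.0]]
wrist_force: [1.3, 0.4, -1.2]
gripper_width: 0.999
gripper_force: 0.0
```

```bash
python3 - <<'E'
from h import *
s=sense();p=s["tcp_pos"];print(p,s["gripper_width"]*87,s["wrist_force"])
print(delta([.5235,-.1765,.12],152.9),s["joints"])
c=capture("top");np.save("top2.npy",c,allow_pickle=True);cv2.imwrite("pics/top2.png",cv2.resize(c["pixels"][165:245,170:350],(800,356),interpolation=cv2.INTER_CUBIC))
E
```

```text
[ 0.52104287 -0.05681111  0.1680446 ] 86.89464125710806 [ 1.28471336  0.43156177 -1.2111111 ]
[-1.600e-03  1.100e-03  2.800e-03  1.056e+01 -5.630e+00  4.800e+00] [ 1.15348041e+01  1.61558299e+01 -1.98084013e+01  1.30947669e-02
 -5.39249314e+01 -3.84838252e+01]
```

View pics/top2.png

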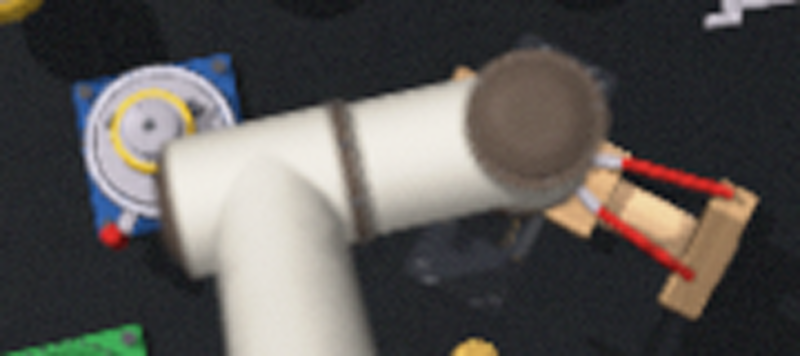

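The sleeve has turned: the knob is now at lower left, crop (113,235), and the axle stands centred. The pliers haven't moved; their handles are at crop (680,180) and (640,235). Next I move over the handles.

>>> {"name": "arm_command", "arguments": {
  "deltas": [
    [0, 0, 0, 10.6, -5.6, 4, -1],
    [0, 0, 0, 10.6, -5.6, 4, -1],
    [0, 0, 0, 10.6, -5.6, 4, -1],
    [0, 0, 0, 10.6, -5.6, 4, -1],
    [0, 0, 0, 10.6, -5.6, 4, -1]
  ]
}}

```text
time_s: 7.18
tcp_pos: [0.5213, -0.1773, 0.1264]
ee_rot: [[-0.463, -0.887, -0.001], [-0.887, 0.463, -0.0], [0.001, 0.001, -1.0]]
wrist_force: [0.5, -0.5, 0.3]
gripper_width: 0.998
gripper_force: 0.0
```

```bash
python3 - <<'E'
from h import *
s=sense();p=s["tcp_pos"];print(p,delta([.5235,-.1765,.038],152.9))
c=capture("scene");cv2.imwrite("pics/s3.png",cv2.resize(c["pixels"][140:250,130:290],(800,550),interpolation=cv2.INTER_CUBIC))
E
```

```text
[ 0.52130977 -0.17734749  0.12640701] [ 1.20e-03 -7.00e-04 -7.80e-03 -1.80e-01 -1.70e-01  8.84e+00]
```

View pics/s3.png

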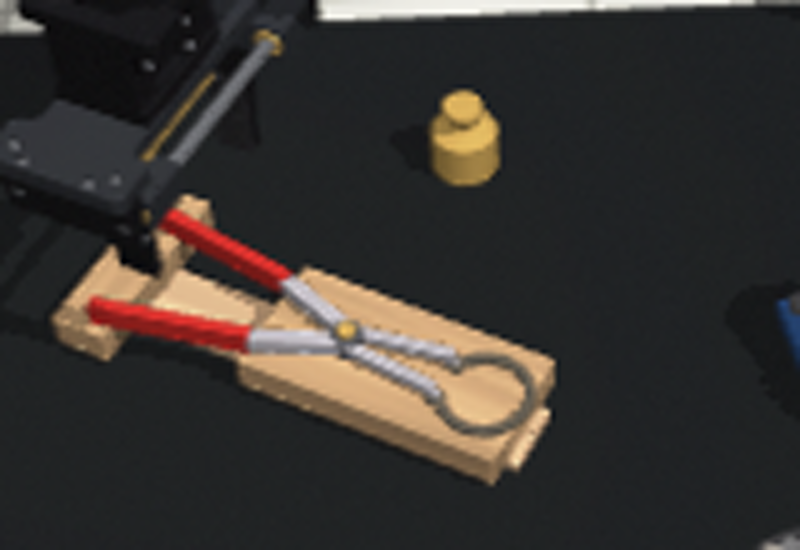

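The open fingers are over the handles, with the near fingertip at crop (140,265). The pliers lie undisturbed, with the pivot at (347,330). I descend in steps and watch the force.

>>> {"name": "arm_command", "arguments": {
  "deltas": [
    [0, 0, -0.008, -0.2, -0.2, 3, -1],
    [0, 0, -0.008, -0.2, -0.2, 5, -1],
    [0, 0, -0.008, -0.2, -0.2, 6.5, -1],
    [0, 0, -0.008, -0.2, -0.2, 7.5, -1],
    [0, 0, -0.008, -0.2, -0.2, 8.6, -1],
    [0, 0, -0.008, -0.2, -0.2, 8.8, -1]
  ]
}}

```text
time_s: 7.73
tcp_pos: [0.5242, -0.1734, 0.0385]
ee_rot: [[-0.45, -0.893, -0.001], [-0.893, 0.45, 0.0], [0.0, 0.001, -1.0]]
wrist_force: [0.2, -0.2, -0.5]
gripper_width: 0.999
gripper_force: 0.0
```

```bash
python3 - <<'E'
from h import *
s=sense();p=s["tcp_pos"];print(p,s["wrist_force"],delta([.5235,-.1765,.038],152.9))
E
```

```text
[ 0.52420765 -0.1733821   0.03847934] [ 0.24513476 -0.23011983 -0.51689509] [ 0.0013 -0.0004  0.0058  0.31   -0.08    0.05  ]
```

>>> {"name": "arm_command", "arguments": {
  "deltas": [
    [0, 0, 0, 0.2, -0.1, 0, 0],
    [0, 0, 0, 0.2, -0.1, 0, 1],
    [0, 0, 0, 0.2, -0.1, 0, 1],
    [0, 0, 0, 0.2, -0.1, 0, 1],
    [0, 0, 0, 0.2, -0.1, 0, 1],
    [0, 0, 0, 0.2, -0.1, 0, 1],
    [0, 0, 0, 0.2, -0.1, 0, 1],
    [0, 0, 0, 0.2, -0.1, 0, 1]
  ]
}}

```text
time_s: 8.4
tcp_pos: [0.5245, -0.1774, 0.0402]
ee_rot: [[-0.452, -0.892, 0.001], [-0.892, 0.452, -0.001], [0.0, -0.001, -1.0]]
wrist_force: [-1.3, -1.4, 5.9]
gripper_width: 0.48
gripper_force: 8.6
```

>>> {"name": "arm_command", "arguments": {
  "deltas": [
    [0, 0, 0, 0, 0, 0, 1],
    [0, 0, 0, 0, 0, 0, 1],
    [0, 0, 0, 0, 0, 0, 1],
    [0, 0, 0, 0, 0, 0, 1]
  ]
}}

```text
time_s: 8.73
tcp_pos: [0.5243, -0.1774, 0.0403]
ee_rot: [[-0.452, -0.892, 0.001], [-0.892, 0.452, -0.0], [0.0, -0.001, -1.0]]
wrist_force: [-1.7, -0.8, 6.8]
gripper_width: 0.366
gripper_force: 30.0
```

```bash
python3 - <<'E'
from h import *
s=sense();print(s["tcp_pos"],s["wrist_force"],s["gripper_width"]*87,s["gripper_force"])
E
```

```text
[ 0.52430238 -0.17740484  0.04029611] [-1.72523682 -0.83219855  6.79746658] 31.800629434790338 30.001074196770787
```

>>> {"name": "arm_command", "arguments": {
  "deltas": [
    [0, 0, 0, 0, 0, -0.7, 1],
    [0, 0, 0, 0, 0, -2, 1],
    [0, 0, 0, 0, 0, -4, 1],
    [0, 0, 0, 0, 0, -7, 1],
    [0, 0, 0, 0, 0, -10, 1],
    [0, 0, 0, 0, 0, -12, 1],
    [0, 0, 0, 0, 0, -12, 1],
    [0, 0, 0, 0, 0, -12, 1]
  ]
}}

```text
time_s: 9.4
tcp_pos: [0.5243, -0.1767, 0.1598]
ee_rot: [[-0.452, -0.892, 0.002], [-0.892, 0.452, 0.001], [-0.001, -0.001, -1.0]]
wrist_force: [0.1, 0.7, -3.1]
gripper_width: 0.367
gripper_force: 30.0
```

```bash
python3 - <<'E'
from h import *
s=sense();print(s["tcp_pos"],s["wrist_force"],s["gripper_width"]*87,s["gripper_force"])
d=np.array([.456,.89]); C=np.array([.580,.2115]); print(delta(np.r_[C-.1623*d,.165],152.9))
E
```

```text
[ 0.52428782 -0.17665245  0.15984712] [ 0.13567756  0.6875169  -3.09420556] 31.953280809343596 29.999450957402587
[-1.300e-03  1.500e-03  3.600e-03 -2.091e+01  1.265e+01 -5.000e-01]
```

Lifted: the weight is on the wrist and the handles are fully squeezed. Now I move to a standoff just short of the axle.

>>> {"name": "arm_command", "arguments": {
  "deltas": [
    [0, 0, 0, -2, 1.2, 0, 1],
    [0, 0, 0, -5, 3, 0, 1],
    [0, 0, 0, -8, 4.9, 0, 1],
    [0, 0, 0, -11, 6.7, 0, 1],
    [0, 0, 0, -14, 8.5, 0, 1],
    [0, 0, 0, -16, 9.7, 0, 1],
    [0, 0, 0, -17.5, 10.6, 0, 1],
    [0, 0, 0, -18, 10.9, 0, 1]
  ]
}}

```text
time_s: 10.07
tcp_pos: [0.5068, 0.0348, 0.1572]
ee_rot: [[-0.45, -0.893, -0.004], [-0.893, 0.45, -0.001], [0.003, 0.004, -1.0]]
wrist_force: [-0.9, -0.3, -2.1]
gripper_width: 0.364
gripper_force: 30.0
```

>>> {"name": "arm_command", "arguments": {
  "deltas": [
    [0, 0, 0, 0, 0, 0, 1],
    [0, 0, 0, 0, 0, 0, 1],
    [0, 0, 0, 0, 0, 0, 1]
  ]
}}

```text
time_s: 10.32
tcp_pos: [0.5078, 0.0319, 0.1585]
ee_rot: [[-0.453, -0.891, -0.002], [-0.891, 0.453, -0.001], [0.001, 0.001, -1.0]]
wrist_force: [0.6, 0.3, -2.5]
gripper_width: 0.366
gripper_force: 30.0
```

```bash
python3 - <<'E'
from h import *
s=sense();print(s["tcp_pos"],s["wrist_force"],s["moment"],s["gripper_width"]*87)
t=[]
for n,(x,y) in(("scene",(270,120)),("top",(180,150))):
    c=capture(n);np.save(n+"3.npy",c,allow_pickle=True)
    t.append(cv2.resize(c["pixels"][y:y+120,x-10:x+70],(400,600),interpolation=cv2.INTER_CUBIC))
cv2.imwrite("pics/p3.png",np.hstack(t))
E
```

```text
[0.50782767 0.03194213 0.15847807] [ 0.56251357  0.30558085 -2.48771793] [-0.0597308   0.11457185  0.03384855] 31.811062097187975
```

View pics/p3.png

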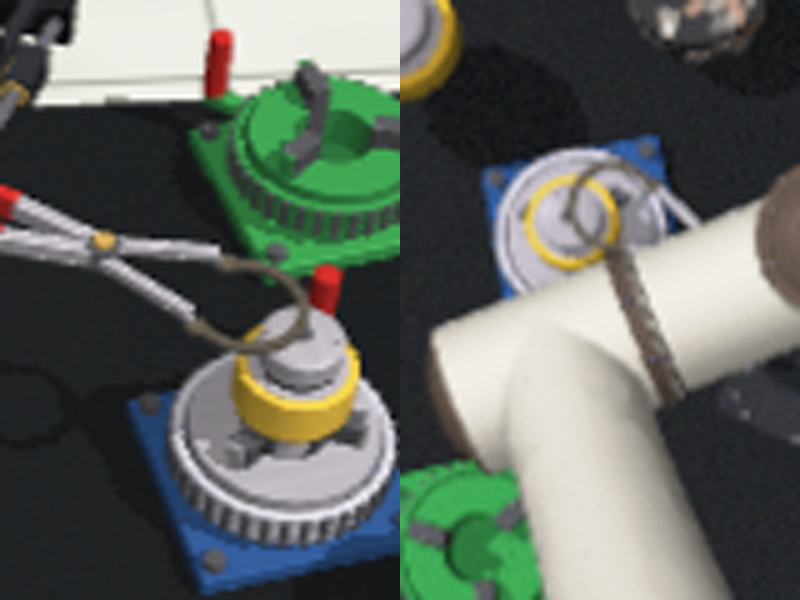

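Ring and axle both show, the ring just above and short of the shaft end. In scene the ring is around crop (255,305) and the shaft top around (303,335). In top the ring is around crop (615,205) and the shaft centre around (570,213).

```bash
python3 - <<'E'
from h import *
from scipy.optimize import least_squares
T=np.load("top3.npy",allow_pickle=True).item(); S=np.load("scene3.npy",allow_pickle=True).item(); T2=np.load("top2.npy",allow_pickle=True).item();S0=np.load("scene0.npy",allow_pickle=True).item()
sp=np.array([(225,262),(255,265),(280,277),(300,297),(303,318),(288,337),(265,345),(240,345),(215,335)])/5+[260,120]-.4
tp=(np.array([(570,213),(572,195),(583,177),(600,165),(622,162),(645,172),(580,230),(600,243)])-[400,0])/5+[170,150]-.4
def fit(c,p,z):
    W=np.array([ray(c,u,v,z)[:2] for u,v in p])*1000
    r=least_squares(lambda q:np.hypot(*(W-q[:2]).T)-q[2],[*W.mean(0),27]); return r.x.round(1),np.sqrt(2*r.cost/len(W)).round(2)
tcp=np.array([.5078,.0319,.1585]); print("pred",(tcp[:2]+.1623*np.array([.454,.891]))*1000,tcp[2]-.0065)
for z in(.148,.152,.156): print(z,"S",*fit(S,sp,z),"T",*fit(T,tp,z))
for n,c,b in(("T2",T2,(185,175,40,40)),("S0",S0,(295,175,50,45)),("S3",S,(295,175,50,45))):
    h=cv2.cvtColor(c["pixels"],cv2.COLOR_BGR2HSV).astype(int); m=(abs(h[...,0]-25)<7)&(h[...,1]>110)&(h[...,2]>70)
    x,y,w,hh=b; ys,xs=np.nonzero(m[y:y+hh,x:x+w]); pts=np.c_[xs+x,ys+y].astype(np.float32)
    if n=="T2":
        hu=cv2.convexHull(pts)[:,0]; e=cv2.fitEllipse(hu); print(n,e,ray(c,*e[0],.1))
    else: print(n,"x-range",pts[:,0].min(),pts[:,0].max(),"predicted axis px",proj(c,[.580,.2115,.09]), pts[:,1].min(),pts[:,1].max())
print("axle T z.122",ray(T2,203.2,192.8,.122), "S3 shaft L/R edges px",(260+258/5),(260+347/5),proj(S,[.580,.2115,.122]),proj(S,[.580,.2115,.112]))
E
```

```text
pred [581.4842 176.5093] 0.152
0.148 S [578.4 178.9  28. ] 0.94 T [584.8 178.5  28.6] 0.72
0.152 S [581.9 177.8  27.8] 0.94 T [584.1 178.1  28.6] 0.72
0.156 S [585.5 176.8  27.7] 0.93 T [583.5 177.7  28.5] 0.72
T2 ((204.06732177734375, 194.0395050048828), (17.993980407714844, 18.479188919067383), 64.0098648071289) [0.58024289 0.21163255 0.1       ]
S0 x-range 307.0 332.0 predicted axis px [318.69819991 195.21317669] 185.0 208.0
S3 x-range 307.0 331.0 predicted axis px [318.69819991 195.21317669] 185.0 208.0
axle T z.122 [0.58109282 0.2121412  0.122     ] S3 shaft L/R edges px 311.6 329.4 [320.41904521 187.11183434] [319.87275977 189.68362009]
```

```bash
python3 - <<'E'
from h import *
print(delta([.5053,.0661,.142],152.9))
E
```

```text
[ 7.00e-04 -7.00e-04  2.30e-03 -2.93e+00  1.81e+00  1.69e+00]
```

>>> {"name": "arm_command", "arguments": {
  "deltas": [
    [0, 0, 0, -1, 0.6, 0, 1],
    [0, 0, 0, -2, 1.2, 0, 1],
    [0, 0, 0, -2.9, 1.8, 0.5, 1],
    [0, 0, 0, -2.9, 1.8, 1.1, 1],
    [0, 0, 0, -2.9, 1.8, 1.7, 1],
    [0, 0, 0, -2.9, 1.8, 1.7, 1],
    [0, 0, 0, -2.9, 1.8, 1.7, 1]
  ]
}}

```text
time_s: 11.0
tcp_pos: [0.5049, 0.0667, 0.1416]
ee_rot: [[-0.452, -0.892, -0.002], [-0.892, 0.452, -0.001], [0.002, 0.001, -1.0]]
wrist_force: [0.2, 0.9, -2.3]
gripper_width: 0.367
gripper_force: 30.0
```

```bash
python3 - <<'E'
from h import *
s=sense();print(s["tcp_pos"],s["wrist_force"],s["moment"],s["gripper_width"]*87)
t=[]
for n,(x,y) in(("scene",(290,150)),("top",(185,170))):
    c=capture(n);np.save(n+"4.npy",c,allow_pickle=True)
    t.append(cv2.resize(c["pixels"][y:y+60,x:x+40],(400,600),interpolation=cv2.INTER_CUBIC))
cv2.imwrite("pics/p4.png",np.hstack(t))
E
```

```text
[0.50491705 0.06671606 0.14157832] [ 0.17788284  0.88245663 -2.29560048] [-0.07418035  0.05941977  0.01120358] 31.901584368800417
```

View pics/p4.png

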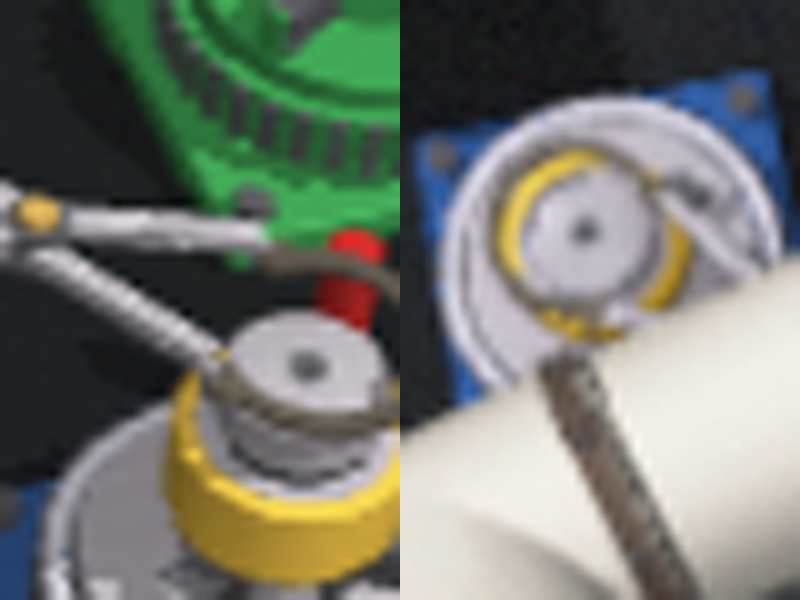

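Top: the dark ring sits around the shaft hole, which is at crop (587,232). Its left edge is near (505,235) and its top near (590,142). Scene: the ring's front arc crosses in front of the shaft end, around (300,415). I fit both arcs by radial profiles.

```bash
cat > fit.py <<'E'
from h import *
from scipy.optimize import least_squares
from scipy.ndimage import map_coordinates
# per-view ring fit: darkest line near r=27.5 mm on the plane z, over world angles that are clearly on the ring
def ringfit(c,z,q0,angs):
    g=cv2.cvtColor(c["pixels"],cv2.COLOR_BGR2GRAY).astype(float); q=np.array(q0,float)
    for it in range(3):
        W=[];A=[]
        for a in angs:
            u=np.array([np.cos(np.radians(a)),np.sin(np.radians(a))]); rr=np.arange(.0225,.0326,.0005)
            pr=np.array([proj(c,np.r_[q+r*u,z]) for r in rr]); v=map_coordinates(g,[pr[:,1],pr[:,0]],order=1)
            i=v.argmin()
            if 0<i<len(rr)-1: W.append(q+rr[i]*u);A.append((a,round(rr[i]*1000,1)))
        W=np.array(W); r=least_squares(lambda p:np.hypot(*(W-p).T)-.0275,q,loss="soft_l1",f_scale=.0007); q=r.x
    return q*1000,A
E
python3 - <<'E'
from fit import *
T=np.load("top4.npy",allow_pickle=True).item(); S=np.load("scene4.npy",allow_pickle=True).item()
for z in(.135,.137):
    q,A=ringfit(T,z,[.579,.212],range(-50,200,12)); print("T",z,q.round(1),A)
    q,A=ringfit(S,z,[.579,.212],range(-30,60,8)); print("S",z,q.round(1),A)
print("axle T",ray(T,203.25,192.75,.122),"S",ray(S,320.35,186.3,.122))
E
```

```text
T 0.135 [580.6 214.6] [(-50, np.float64(27.5)), (-38, np.float64(27.0)), (-26, np.float64(27.5)), (-14, np.float64(28.0)), (-2, np.float64(28.0)), (10, np.float64(28.5)), (22, np.float64(27.0)), (34, np.float64(26.0)), (46, np.float64(27.5)), (58, np.float64(27.5)), (70, np.float64(28.0)), (82, np.float64(27.0)), (94, np.float64(27.0)), (106, np.float64(27.5)), (118, np.float64(27.5)), (130, np.float64(27.5)), (142, np.float64(28.0)), (154, np.float64(28.5)), (166, np.float64(26.5)), (178, np.float64(26.0)), (190, np.float64(29.5))]
S 0.135 [582.6 211.5] [(-30, np.float64(27.5)), (-22, np.float64(26.5)), (-14, np.float64(28.5)), (-6, np.float64(28.0)), (2, np.float64(28.0)), (10, np.float64(28.0)), (18, np.float64(26.5)), (26, np.float64(26.5)), (34, np.float64(27.0))]
T 0.137 [580.4 214.5] [(-50, np.float64(27.5)), (-38, np.float64(27.0)), (-26, np.float64(27.5)), (-14, np.float64(28.0)), (-2, np.float64(28.5)), (10, np.float64(28.5)), (22, np.float64(27.0)), (34, np.float64(26.5)), (46, np.float64(27.5)), (58, np.float64(28.0)), (70, np.float64(28.5)), (82, np.float64(27.0)), (94, np.float64(27.0)), (106, np.float64(28.0)), (118, np.float64(27.5)), (130, np.float64(27.5)), (142, np.float64(28.0)), (154, np.float64(28.5)), (166, np.float64(26.5)), (178, np.float64(26.0)), (190, np.float64(29.5))]
S 0.137 [584.3 211.1] [(-30, np.float64(27.5)), (-22, np.float64(26.5)), (-14, np.float64(28.5)), (-6, np.float64(28.0)), (2, np.float64(28.0)), (10, np.float64(28.0)), (18, np.float64(26.5)), (26, np.float64(26.5)), (34, np.float64(27.0))]
axle T [0.58126124 0.21197372 0.122     ] S [0.57726755 0.21182381 0.122     ]
```

```bash
python3 - <<'E'
from h import *
t=[]
for n,(x,y) in(("scene",(305,165)),("top",(190,178))):
    c=np.load(n+"4.npy",allow_pickle=True).item(); k=12
    im=cv2.resize(c["pixels"][y:y+45,x:x+33],(33*k,45*k),interpolation=cv2.INTER_CUBIC)
    for r,z,C,col in((.0245,.135,(.5806,.2127),(0,255,0)),(.0305,.135,(.5806,.2127),(0,255,0)),(.018,.122,(.5805,.2118),(255,0,255))):
        P=[((proj(c,[C[0]+r*np.cos(a),C[1]+r*np.sin(a),z])-[x,y]+.5)*k).astype(int) for a in np.linspace(0,6.283,60)]
        cv2.polylines(im,[np.array(P)],True,col,1)
    t.append(im)
cv2.imwrite("pics/p5.png",np.hstack(t))
E
```

```text
(no output)
```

View pics/p5.png

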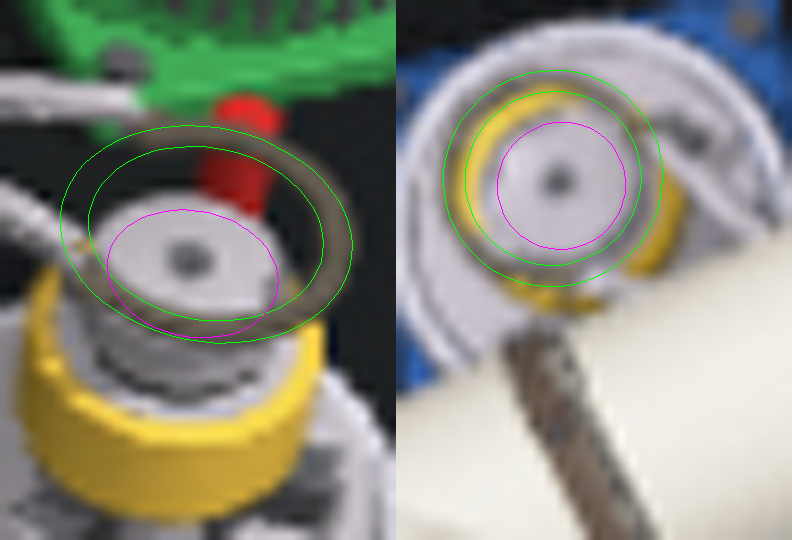

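The overlay settles it. The ring matches the green circles in both views, and the shaft centre is within about 1 mm of the ring centre once I use the real grip height (ring at TCP − 8.8 mm). I lower it gently.

>>> {"name": "arm_command", "arguments": {
  "deltas": [
    [0, 0, 0, 0, 0, 0.4, 1],
    [0, 0, 0, 0, 0, 0.8, 1],
    [0, 0, 0, 0, 0, 1.2, 1],
    [0, 0, 0, 0, 0, 1.5, 1],
    [0, 0, 0, 0, 0, 1.5, 1]
  ]
}}

```text
time_s: 11.52
tcp_pos: [0.5048, 0.0666, 0.1264]
ee_rot: [[-0.452, -0.892, -0.002], [-0.892, 0.452, -0.001], [0.001, 0.001, -1.0]]
wrist_force: [-0.5, -1.0, -2.9]
gripper_width: 0.368
gripper_force: 30.0
```

>>> {"name": "arm_command", "arguments": {
  "deltas": [
    [0, 0, 0, 0, 0, 0.3, 1],
    [0, 0, 0, 0, 0, 0.6, 1],
    [0, 0, 0, 0, 0, 0.9, 1],
    [0, 0, 0, 0, 0, 1.1, 1],
    [0, 0, 0, 0, 0, 1.1, 1]
  ]
}}

```text
time_s: 11.93
tcp_pos: [0.5051, 0.0668, 0.1157]
ee_rot: [[-0.452, -0.892, -0.001], [-0.892, 0.452, -0.0], [0.001, 0.001, -1.0]]
wrist_force: [-0.4, -0.2, -1.8]
gripper_width: 0.364
gripper_force: 30.0
```

```bash
python3 - <<'E'
from h import *
s=sense();print(s["tcp_pos"],s["wrist_force"],s["moment"],s["gripper_width"]*87)
E
```

```text
[0.50505032 0.06675152 0.11574422] [-0.36657524 -0.23492139 -1.81301713] [-0.14722559  0.14053907  0.00315417] 31.70295521252219
```

>>> {"name": "arm_command", "arguments": {
  "deltas": [
    [0, 0, 0, 0, 0, 0.15, 1],
    [0, 0, 0, 0, 0, 0.3, 1],
    [0, 0, 0, 0, 0, 0.4, 1],
    [0, 0, 0, 0, 0, 0.4, 1],
    [0, 0, 0, 0, 0, 0.4, 1]
  ]
}}

```text
time_s: 12.35
tcp_pos: [0.5054, 0.0669, 0.1123]
ee_rot: [[-0.452, -0.892, -0.0], [-0.892, 0.452, -0.0], [0.0, 0.0, -1.0]]
wrist_force: [-0.5, -0.2, -2.1]
gripper_width: 0.362
gripper_force: 30.0
```

```bash
python3 - <<'E'
from h import *
s=sense();print(s["tcp_pos"],s["wrist_force"],s["moment"],s["gripper_width"]*87)
E
```

```text
[0.50540669 0.06689003 0.11232251] [-0.47130783 -0.17730213 -2.08610377] [-0.0252615   0.06830218 -0.03946494] 31.483018825968287
```

>>> {"name": "arm_command", "arguments": {
  "deltas": [
    [0, 0, 0, 0, 0, 0.1, 1],
    [0, 0, 0, 0, 0, 0.1, 1],
    [0, 0, 0, 0, 0, 0.1, 1]
  ]
}}

```text
time_s: 12.6
tcp_pos: [0.5055, 0.0669, 0.1114]
ee_rot: [[-0.452, -0.892, 0.0], [-0.892, 0.452, 0.0], [-0.0, -0.0, -1.0]]
wrist_force: [0.5, 0.3, -1.9]
gripper_width: 0.368
gripper_force: 30.0
```

```bash
python3 - <<'E'
from h import *
s=sense();print(s["tcp_pos"],s["wrist_force"],s["moment"],s["gripper_width"]*87)
E
```

```text
[0.50552751 0.06693872 0.1114199 ] [ 0.49753083  0.32010732 -1.9348505 ] [-0.06637543  0.06498217 -0.06365568] 32.039045730612486
```

>>> {"name": "arm_command", "arguments": {
  "deltas": [
    [0, 0, 0, 0, 0, 0.1, 1],
    [0, 0, 0, 0, 0, 0.1, 1],
    [0, 0, 0, 0, 0, 0.1, 1],
    [0, 0, 0, 0, 0, 0.1, 1]
  ]
}}

```text
time_s: 12.93
tcp_pos: [0.5055, 0.0669, 0.1104]
ee_rot: [[-0.452, -0.892, 0.0], [-0.892, 0.452, 0.0], [-0.0, -0.0, -1.0]]
wrist_force: [0.1, 0.4, -1.8]
gripper_width: 0.365
gripper_force: 30.0
```

```bash
python3 - <<'E'
from h import *
s=sense();print(s["tcp_pos"],s["wrist_force"],s["moment"],s["gripper_width"]*87)
t=[]
for n,(x,y) in(("scene",(295,165)),("top",(185,175))):
    c=capture(n); k=10
    im=cv2.resize(c["pixels"][y:y+50,x:x+40],(40*k,50*k),interpolation=cv2.INTER_CUBIC)
    C=s["tcp_pos"][:2]+[.0757,.146]
    for r in(.0245,.0305):
        P=[((proj(c,[C[0]+r*np.cos(a),C[1]+r*np.sin(a),.1015])-[x,y]+.5)*k).astype(int) for a in np.linspace(0,6.283,60)]
        cv2.polylines(im,[np.array(P)],True,(0,255,0),1)
    t.append(im)
cv2.imwrite("pics/p6.png",np.hstack(t))
E
```

```text
[0.50554621 0.06694757 0.11044854] [ 0.14580262  0.40058019 -1.84054905] [-0.01049613  0.00034895 -0.0266238 ] 31.787029778599894
```

View pics/p6.png

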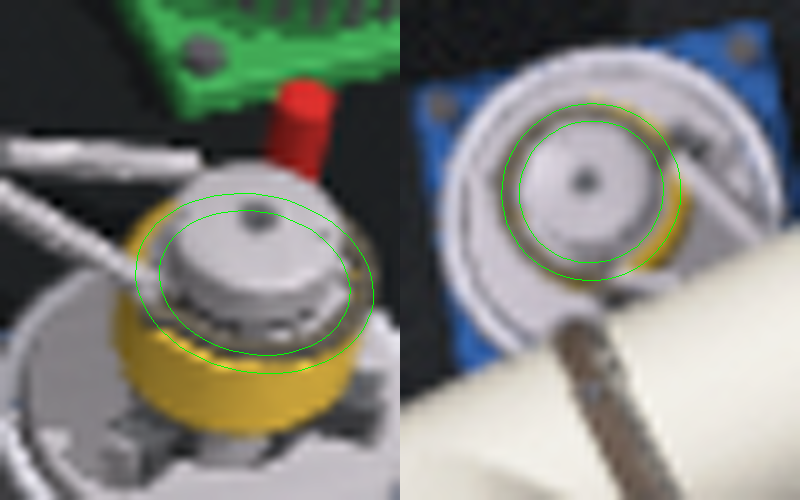

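The ring lies flat around the shaft at the roller face, centred to about 1–2 mm. In the scene crop it sits slightly right (+y) of the axle. I make a 0.8 mm correction and let it settle.

>>> {"name": "arm_command", "arguments": {
  "deltas": [
    [0, 0, 0, 0.07, -0.04, 0, 1],
    [0, 0, 0, 0.07, -0.04, 0, 1],
    [0, 0, 0, 0.07, -0.04, 0, 1],
    [0, 0, 0, 0.07, -0.04, 0, 1],
    [0, 0, 0, 0.07, -0.04, 0, 1],
    [0, 0, 0, 0.07, -0.04, 0, 1]
  ]
}}

```text
time_s: 13.53
tcp_pos: [0.5055, 0.0661, 0.1103]
ee_rot: [[-0.452, -0.892, 0.0], [-0.892, 0.452, 0.0], [-0.0, -0.0, -1.0]]
wrist_force: [1.4, 0.0, -1.2]
gripper_width: 0.366
gripper_force: 30.0
```

```bash
python3 - <<'E'
from h import *
s=sense();print(s["tcp_pos"],s["wrist_force"],s["moment"],s["gripper_width"]*87,s["gripper_force"])
f=s["wrist_force"]
if np.hypot(f[0],f[1])<4 and s["gripper_force"]>20: print(finish_job())
E
```

```text
[0.50548624 0.06608926 0.11034697] [ 1.36862311  0.01675717 -1.23392034] [ 0.13942375  0.06051175 -0.01987623] 31.821751444761887 29.999644998461008
the job is handed in; nothing more can be done
None
```

I handed the job in at 13.5 s; no verdict came back. The sleeve is turned to its hard stop, and the squeezed pliers hold the open ring flat around the axle at groove height, an estimated 1–2 mm off centre and touching the roller lightly at most.

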